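# Snap the blue lid shut all round on the tub of bottle caps

### The arm

A 6-joint arm with a two-finger parallel gripper is mounted at the origin on the work surface. World frame = base frame: x ahead of the robot, y to its left, z up, the work surface at z = 0. Lengths are in m, angles in rad, forces in N, time in s.
With the tool pointing down it reaches from about 0.35 to 0.775 m from the base axis. Payload 7.3 kg.
Tool frame: the origin (TCP) lies midway between the tips of the shut fingers; the grasp point (between the pads) lies 19 mm behind it (robot.grip_depth is the z of the grasp point in the tool frame, in m); z points along the fingers, y is the line along which they close (so a half turn about z gives the same grasp; the last joint's range is limited). The gripper opens to 92 mm and grips with 3 to 60 N. Pads are 19 mm wide; open, the fingers measure 130 mm over their backs; the gripper's body (75 mm by 190 mm) begins 47 mm behind the grasp point.
Start: joints at [1.015, 0.342, 1.524, -0, 1.275, -0.146], TCP at [0.209, 0.482, 0.227] pointing down, gripper open.
Joint ranges: [-2.53, 2.53], [-0.77, 2.02], [0.04, 2.7], [-1, 4.14], [0.28, 2.66], [-3.11, 3.11]. Speed limits (rad/s): [2.57, 2.57, 3.14, 3.14, 3.14, 3.14].

### API

Orientations are given as [roll, pitch, yaw] about the fixed x, y, z axes, in that order (R = Rz(yaw) Ry(pitch) Rx(roll)).
In Python, from cell import robot, viewer gives the robot as it stands.
- The arm moves only by the tool step_arm, never from a script. Its argument "increments" is a list of rows, each an object with "delta_pos": the shift along the tool's x, y, z in cm, a list of three; "dr": the turn, a rotation vector about the tool's x, y, z in degrees, a list of three; "fingers": the closure, from -1 (fully open) to 1 (shut), so that 0 is half open. In form: [{"delta_pos": [tx, ty, tz], "dr": [wx, wy, wz], "fingers": fingers}, ...]. A call has exactly 5 rows; each row is the pose to reach, as a shift and turn from the pose commanded when the call began, along the tool's axes at that moment; what a row does not reach only later rows make up. A row lasts 1/8 s, in which the tool goes at most 62.5 mm and 10.7 degrees, less where a joint would pass 70% of its speed; a pose out of reach is approached as far as the arm can. A call with a gripper value outside its range is refused whole. The fingers move at their own pace and stop on an object; "newtons" is the grip in N (left out, the last holds). Time passes only in rows, so rows that repeat a pose let the fingers close, or fill a call up. It gives the time, the measured TCP pose, the force, the opening and the grip force at its end, in the units of the state.
- robot.observe(): the state, without advancing time (a new reading comes with each control period).
- viewer.read_camera(name): name is "scene" or "top" or "wrist"; returns the picture (400x640x3 uint8, red, green, blue); there is no depth.
- viewer.camera_params(name): a dict with "K" (3x3 intrinsics, pixels), "k1" (the pictures are not rectified: a ray, as slopes to the right and down, at radius r is drawn at 1 + k1 r^2 times it, then the intrinsics apply), "T" (4x4, takes a point from camera to world coordinates). Camera axes: x right, y down, z forward; pixel columns grow to the right and rows downward; lengths in m; the calibration is good to about 2 mm. A picture is of the moment at which its call begins: read the wrist's pose just before it. camera_params takes no time and is no camera call; for the wrist camera it gives the pose at the moment of the call.
- robot.hand_in(): hands the job in; it is judged then, once.
The state is a dict: "time": time; "qpos": joint angles; "qvel": joint speeds; "joint_efforts": joint torques, N m; "tool_pos": TCP position; "tool_rot": TCP orientation; "contact_force": force on the tool from outside, world axes, zero at the start; "torque": the same for the moment, N m; "opening": finger opening in m; "grip_force": force on a finger pad.
Only numpy, scipy, OpenCV 4.12 (cv2) and the standard library are available. Lean on these libraries where they do the work, as an engineer would, in place of code of your own. Each camera call takes 0.05 s, during which the arm holds its last target. There are 200 camera calls.

### The job

The blue lid is only laid on the clear tub of bottle caps and its rim still stands up all round. Press down round the rim until all six sections (four corners and the middles of the two long sides) have clicked fully shut. Leave the tub standing where it is, pick nothing up, and do not disturb the other tub, the bottles and the small things around.

Things in the scene. Friction and masses are not known exactly. Their poses are not given: they have to be found in the camera images.
- tub: clear tub of white and orange bottle caps, loose, 0.5 to 0.8 kg, with blue snap lid: 178 mm along its own x, 130 mm along y, 66 mm high when shut. Origin under its centre, z up. Lid: recessed panel (top 61 mm up) inside a rim 15 mm wide moulded in six sections that snap down separately: 4 corners and the middles of the 2 long sides. All start sprung up; a shut one is rigid and takes more pushes.
- long_left (a joint): how far down the 68 mm long section in the middle of the long side towards the tub's own +y of the blue lid has been pressed, rad: 0 sprung up, as at the start, 0.13 shut; the tilt is about a line 38 mm inboard of its press point.
- press_long_left (a point): press point of the 68 mm long section in the middle of the long side towards the tub's own +y: on the upper face of the rim, half-way along, 7 mm in from the outer edge; moves with it; 66 mm above the table when shut, about 5 mm higher when sprung up. A push here meets up to about 9 N, then after about half its way the section snaps shut and stays.
- long_right (a joint): how far down the 68 mm long section in the middle of the long side towards the tub's own -y of the blue lid has been pressed, rad: 0 sprung up, as at the start, 0.13 shut; the tilt is about a line 38 mm inboard of its press point.
- press_long_right (a point): press point of the 68 mm long section in the middle of the long side towards the tub's own -y: on the upper face of the rim, half-way along, 7 mm in from the outer edge; moves with it; 66 mm above the table when shut, about 5 mm higher when sprung up. A push here meets up to about 9 N, then after about half its way the section snaps shut and stays.
- corner_far_left (a joint): how far down the L-shaped section round the corner towards the tub's own +x, +y of the blue lid has been pressed, rad: 0 sprung up, as at the start, 0.13 shut; the tilt is about a line 46 mm inboard of its press point.
- press_corner_far_left (a point): press point of the L-shaped section round the corner towards the tub's own +x, +y: on the upper face of the rim, 11 mm in from both outer edges of the corner; moves with it; 66 mm above the table when shut, about 6 mm higher when sprung up. A push here meets up to about 9 N, then after about half its way the section snaps shut and stays; nearer its ends it needs more force.
- corner_far_right (a joint): how far down the L-shaped section round the corner towards the tub's own +x, -y of the blue lid has been pressed, rad: 0 sprung up, as at the start, 0.13 shut; the tilt is about a line 46 mm inboard of its press point.
- press_corner_far_right (a point): press point of the L-shaped section round the corner towards the tub's own +x, -y: on the upper face of the rim, 11 mm in from both outer edges of the corner; moves with it; 66 mm above the table when shut, about 6 mm higher when sprung up. A push here meets up to about 9 N, then after about half its way the section snaps shut and stays; nearer its ends it needs more force.
- corner_near_left (a joint): how far down the L-shaped section round the corner towards the tub's own -x, +y of the blue lid has been pressed, rad: 0 sprung up, as at the start, 0.13 shut; the tilt is about a line 46 mm inboard of its press point.
- press_corner_near_left (a point): press point of the L-shaped section round the corner towards the tub's own -x, +y: on the upper face of the rim, 11 mm in from both outer edges of the corner; moves with it; 66 mm above the table when shut, about 6 mm higher when sprung up. A push here meets up to about 9 N, then after about half its way the section snaps shut and stays; nearer its ends it needs more force.
- corner_near_right (a joint): how far down the L-shaped section round the corner towards the tub's own -x, -y of the blue lid has been pressed, rad: 0 sprung up, as at the start, 0.13 shut; the tilt is about a line 46 mm inboard of its press point.
- press_corner_near_right (a point): press point of the L-shaped section round the corner towards the tub's own -x, -y: on the upper face of the rim, 11 mm in from both outer edges of the corner; moves with it; 66 mm above the table when shut, about 6 mm higher when sprung up. A push here meets up to about 9 N, then after about half its way the section snaps shut and stays; nearer its ends it needs more force.
- shut_tub: a like tub, 178 x 130 x 66 mm, with white lid already shut, full of yellow, red and white caps; origin under its centre, long side along its own x. Bystander.
- amber_bottle: bystander: upright amber bottle with white cap, 64 mm across, 150 mm high; origin under its centre.
- pale_bottle: bystander: upright clear bottle with white cap, 56 mm across, 135 mm high; origin under its centre.
- dark_jar: bystander: upright amber jar with black lid, 84 mm across, 100 mm high; origin under its centre.
- small_bottle: bystander: upright clear bottle with orange cap, 52 mm across, 130 mm high; origin under its centre.
- card_box: bystander: small open cardboard box, 90 x 55 x 45 mm; origin under its centre.
- marker: bystander: red and white marker pen lying along its own x, 135 mm long, 18 mm thick; origin under its middle.
- loose_cap: bystander: white bottle cap, 29 mm across, 17 mm high; origin under its centre.
Things that resemble listed ones, but are neither listed nor needed, are in the scene too. What is shaped like the tub but green is not meant.

How it is judged:
By the outcome, as a careful person would: the job done as asked, in the order asked, and still so for the second after the job is handed in, with the robot touching nothing.
It also fails if it takes over 50 s, if anything falls off the work surface, if the arm or the gripper's body presses on something with over 40 N, if the wrist force passes 120 N, or if a joint passes its speed limit or range.

## Working session

There is one attempt and no reset: what is moved stays moved. The work goes in short steps, Python scripts to look and compute and a tool call to move; the robot and the scene stay as the last step left them, time stands still between calls to the robot, and variables do not carry over. Pictures are saved under pics/ and viewed, at most 10 in all, crops included, and the job is handed in when it is done.

Besides the shell and the picture viewer there is one more tool, called by a JSON object that holds its "fn" and its "kwargs". step_arm: Moves the arm, as the interface text tells. Its arguments: {"type":"object","properties":{"increments":{"type":"array"},"newtons":{"type":"number"}},"required":["increments"]}

```bash
mkdir -p pics && cat > h.py <<'E'
import numpy as np, cv2
from cell import robot, viewer
def ray(p,uv):
    K=np.array(p["K"]);k1=p["k1"];T=np.array(p["T"])
    d=np.linalg.solve(K,np.array([uv[0],uv[1],1.0]))[:2]; x=d.copy()
    for _ in range(20): x=d/(1+k1*(x@x))
    return T[:3,3],T[:3,:3]@np.array([x[0],x[1],1.0])
def plane(p,uv,z):
    o,d=ray(p,uv); return o+d*(z-o[2])/d[2]
def proj(p,P):
    T=np.array(p["T"]);c=T[:3,:3].T@(np.array(P)-T[:3,3]);s=c[:2]/c[2]
    s=s*(1+p["k1"]*(s@s));K=np.array(p["K"]);return (K@np.array([*s,1]))[:2]
def save(name,im): cv2.imwrite("pics/"+name,cv2.cvtColor(im,cv2.COLOR_RGB2BGR))
E
python3 - <<'E'
from h import *
t=viewer.read_camera("top");s=viewer.read_camera("scene")
np.save("top.npy",t);np.save("scene.npy",s)
im=np.vstack([t,s]);im=cv2.resize(im,(480,600),interpolation=cv2.INTER_AREA)
save("top.png",t);save("scene.png",s)
for n,i in(("top",t),("scene",s)):
    p=viewer.camera_params(n);print(n,np.array(p["T"]).round(3).tolist())
    h=cv2.cvtColor(i,cv2.COLOR_RGB2HSV)
    m=cv2.inRange(h,(98,110,50),(125,255,255));k,l,st,c=cv2.connectedComponentsWithStats(m)
    for j in range(1,k):
        if st[j][4]>100: print(st[j],c[j].round())
print(robot.observe())
E
```

```text
top [[-0.004, -0.986, 0.165, 0.253], [-1.0, 0.004, -0.004, 0.022], [0.003, -0.165, -0.986, 1.516], [0.0, 0.0, 0.0, 1.0]]
[ 588   46   52  120 4438] [619. 104.]
[ 225  159   65   70 2830] [258. 194.]
[   0  220   49  136 4727] [ 19. 282.]
scene [[0.205, 0.759, -0.618, 1.293], [0.979, -0.16, 0.128, -0.177], [-0.002, -0.631, -0.776, 1.085], [0.0, 0.0, 0.0, 1.0]]
[406   0  46  40 947] [427.  14.]
[ 494    0   39   55 1060] [513.  20.]
[  0  87  20  33 256] [  7. 106.]
[ 577  114   63  107 2319] [617. 160.]
[ 366  171   50   56 2440] [390. 199.]
{'time': 0.1, 'qpos': array([ 1.01497365e+00,  3.42639977e-01,  1.52489787e+00, -1.63013005e-05,
        1.27540132e+00, -1.45997581e-01]), 'qvel': array([ 0.00127051, -0.0019992 , -0.00363617,  0.00014292, -0.00044497,
       -0.00113182]), 'joint_efforts': array([ 1.52310378e-03, -4.32004273e+01, -2.44692600e+01,  7.18910107e-02,
        5.26628271e-02, -5.62435287e-05]), 'tool_pos': array([0.20898014, 0.48122883, 0.22612949]), 'tool_rot': array([-3.14025819e+00, -1.80468062e-04,  2.73177219e+00]), 'contact_force': array([ 0.07682272,  0.22360923, -0.61952746]), 'torque': array([ 0.03688944, -0.05961117, -0.01805776]), 'grip_force': 0.0, 'opening': 0.092101738594691}
```

View pics/top.png

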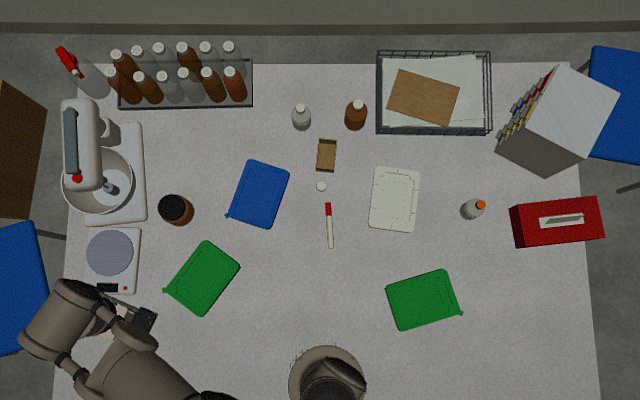

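View pics/scene.png

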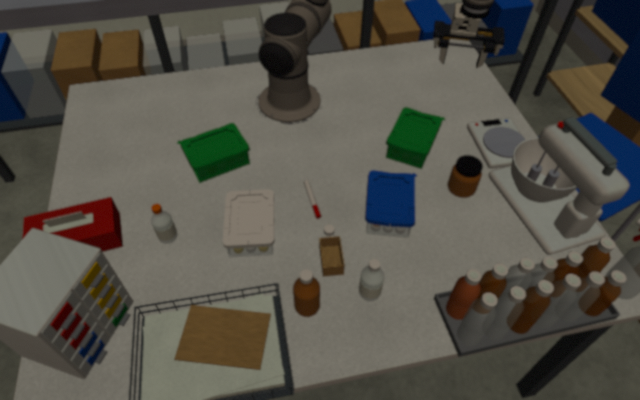

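```bash
python3 - <<'E'
from h import *
t=np.load("top.npy");p=viewer.camera_params("top")
h=cv2.cvtColor(t,cv2.COLOR_RGB2HSV);m=cv2.inRange(h,(98,110,50),(125,255,255))
m[:,:215]=0;m[:,300:]=0;m=cv2.morphologyEx(m,cv2.MORPH_OPEN,np.ones((9,9),np.uint8))
c=max(cv2.findContours(m,0,2)[0],key=cv2.contourArea)[:,0]
P=np.array([plane(p,u,0.071)[:2] for u in c])
r=cv2.minAreaRect((P*1000).astype(np.float32));print(r);print(cv2.boxPoints(r).round(1).tolist())
for n,u,z in(("pale",(301,108),.135),("amber",(357,104),.15),("jar",(173,204),.1),("loosecap",(321,186),.017),("box",(327,140),.045)):print(n,plane(p,u,z).round(3))
s=np.load("scene.npy")
save("crop.png",np.hstack([cv2.resize(t[140:240,200:300],(400,400),interpolation=2),cv2.resize(s[150:250,340:440],(400,400),interpolation=2)]))
E
```

```text
((527.0645141601562, 188.76336669921875), (130.30613708496094, 176.5668487548828), 71.39864349365234)
[[422.6000061035156, 155.1999969482422], [590.0, 98.9000015258789], [631.5, 222.39999389648438], [464.20001220703125, 278.70001220703125]]
pale [0.755 0.067 0.135]
amber [ 0.761 -0.087  0.15 ]
jar [0.492 0.419 0.1  ]
loosecap [0.558 0.012 0.017]
box [ 0.69  -0.006  0.045]
```

View pics/crop.png

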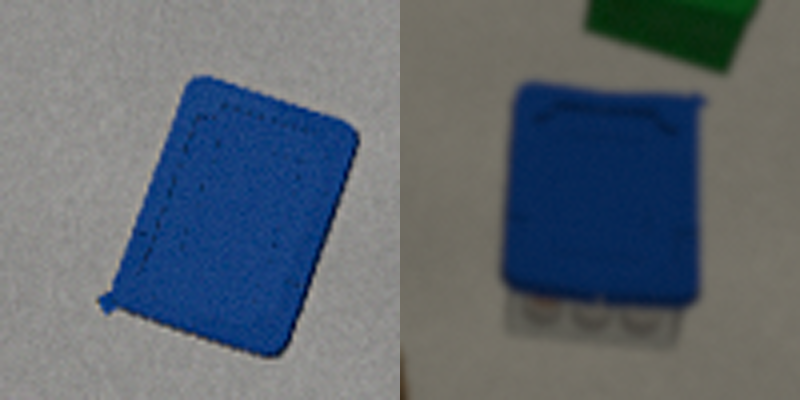

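Candidates: blue lid at top-view (258,194), green lids at (205,278) and (425,298), white lid at (395,200). The blue one, on a clear tub with caps visible under it in the scene view (390,199), is the one meant; the crop confirms this. Its centre is about (0.527, 0.189) and its long axis lies at -18.6°.

{"fn": "step_arm", "kwargs": {"increments": [{"delta_pos": [-20, -7, -3], "dr": [0, 0, -2.5], "fingers": 1}, {"delta_pos": [-20, -7, -3], "dr": [0, 0, -2.5], "fingers": 1}, {"delta_pos": [-40.9, -14.2, -3], "dr": [0, 0, -4.9], "fingers": 1}, {"delta_pos": [-40.9, -14.2, -3], "dr": [0, 0, -4.9], "fingers": 1}, {"delta_pos": [-40.9, -14.2, -3], "dr": [0, 0, -4.9], "fingers": 1}], "newtons": 20}}

```text
time: 0.72
tool_pos: [0.4391, 0.2692, 0.2517]
tool_rot: [-3.142, -0.0, 2.817]
contact_force: [0.3, 1.3, -0.1]
opening: 0.0463
grip_force: 0.0
```

{"fn": "step_arm", "kwargs": {"increments": [{"delta_pos": [0, 0, 0], "dr": [0, 0, 0], "fingers": 1}, {"delta_pos": [0, 0, 0], "dr": [0, 0, 0], "fingers": 1}, {"delta_pos": [0, 0, 0], "dr": [0, 0, 0], "fingers": 1}, {"delta_pos": [0, 0, 0], "dr": [0, 0, 0], "fingers": 1}, {"delta_pos": [0, 0, 0], "dr": [0, 0, 0], "fingers": 1}]}}

```text
time: 1.35
tool_pos: [0.4375, 0.2714, 0.2519]
tool_rot: [3.141, 0.0, 2.819]
contact_force: [0.4, -0.4, 0.1]
opening: 0.0006
grip_force: 0.0
```

```bash
python3 - <<'E'
from h import *
p=viewer.camera_params("wrist");i=viewer.read_camera("wrist");save("w1.png",i);np.save("w1.npy",i)
print(np.array(p["T"]).round(3).tolist())
a=np.radians(-18.6);ex=np.array([np.cos(a),np.sin(a)]);ey=np.array([-ex[1],ex[0]])
for u,v in((-89,-65),(89,-65),(89,65),(-89,65)):
    q=np.array([.527,.189])+u/1e3*ex+v/1e3*ey;print(proj(p,[*q,.07]).round())
o=robot.observe();print(o["tool_pos"],o["tool_rot"],o["qpos"])
E
```

```text
[[0.317, 0.908, 0.274, 0.362], [0.949, -0.303, -0.092, 0.296], [-0.001, 0.289, -0.957, 0.41], [0.0, 0.0, 0.0, 1.0]]
[225. 196.]
[237. 319.]
[331. 319.]
[333. 196.]
[0.43758754 0.27129644 0.25189552] [3.14143519e+00 1.12726114e-04 2.81850020e+00] [ 4.06017518e-01  3.04192626e-01  1.50795796e+00  4.35953718e-05
  1.32925310e+00 -8.41696791e-01]
```

View pics/w1.png

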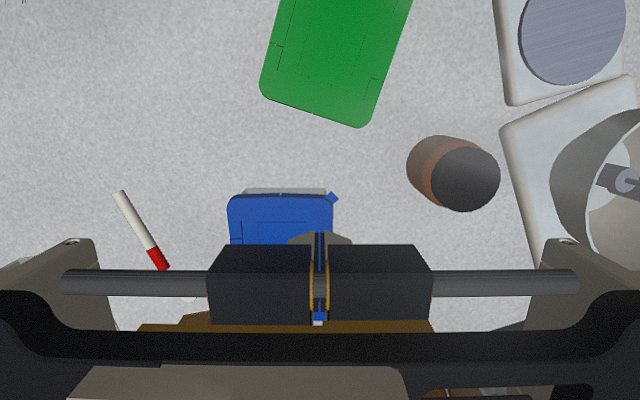

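The wrist view shows the lid's near edge at (230–333, 195), against a predicted (225–333, 196), so the pose is good to 2–3 mm. Tub-frame TCP is now u = -111, v = +50 mm. I'll press the near-left corner (-78, +54) first.

{"fn": "step_arm", "kwargs": {"increments": [{"delta_pos": [-3.3, 0.4, 5], "dr": [0, 0, 0], "fingers": 1}, {"delta_pos": [-3.3, 0.4, 10], "dr": [0, 0, 0], "fingers": 1}, {"delta_pos": [-3.3, 0.4, 14], "dr": [0, 0, 0], "fingers": 1}, {"delta_pos": [-3.3, 0.4, 16.7], "dr": [0, 0, 0], "fingers": 1}, {"delta_pos": [-3.3, 0.4, 16.7], "dr": [0, 0, 0], "fingers": 1}]}}

```text
time: 2.02
tool_pos: [0.4692, 0.2637, 0.0831]
tool_rot: [-3.139, -0.003, 2.818]
contact_force: [-0.5, -0.2, 0.6]
opening: 0.0002
grip_force: 0.0
```

{"fn": "step_arm", "kwargs": {"increments": [{"delta_pos": [0, 0, 0.8], "dr": [0, 0, 0], "fingers": 1}, {"delta_pos": [0, 0, 1.3], "dr": [0, 0, 0], "fingers": 1}, {"delta_pos": [0, 0, 1.6], "dr": [0, 0, 0], "fingers": 1}, {"delta_pos": [0, 0, 1.9], "dr": [0, 0, 0], "fingers": 1}, {"delta_pos": [0, 0, 1.9], "dr": [0, 0, 0], "fingers": 1}]}}

```text
time: 2.65
tool_pos: [0.4707, 0.2641, 0.0658]
tool_rot: [3.141, 0.0, 2.817]
contact_force: [-0.1, -0.2, -0.5]
opening: 0.0003
grip_force: 0.0
```

{"fn": "step_arm", "kwargs": {"increments": [{"delta_pos": [0, 0, 0.1], "dr": [0, 0, 0], "fingers": 1}, {"delta_pos": [0, 0, 0.2], "dr": [0, 0, 0], "fingers": 1}, {"delta_pos": [0, 0, 0.3], "dr": [0, 0, 0], "fingers": 1}, {"delta_pos": [0, 0, 0.3], "dr": [0, 0, 0], "fingers": 1}, {"delta_pos": [0, 0, 0.3], "dr": [0, 0, 0], "fingers": 1}]}}

```text
time: 3.28
tool_pos: [0.4709, 0.2642, 0.0648]
tool_rot: [3.141, 0.001, 2.817]
contact_force: [-5.0, -2.1, 16.3]
opening: 0.0008
grip_force: 8.3
```

It's rigid at 16 N, so it is shut. Next is the long-left section.

{"fn": "step_arm", "kwargs": {"increments": [{"delta_pos": [0, 0, -2.3], "dr": [0, 0, 0], "fingers": 1}, {"delta_pos": [0, 0, -2.3], "dr": [0, 0, 0], "fingers": 1}, {"delta_pos": [-4, 0.2, -2.3], "dr": [0, 0, 0], "fingers": 1}, {"delta_pos": [-7.8, 0.4, -2.3], "dr": [0, 0, 0], "fingers": 1}, {"delta_pos": [-7.8, 0.4, -2.3], "dr": [0, 0, 0], "fingers": 1}]}}

```text
time: 3.9
tool_pos: [0.5475, 0.2419, 0.0846]
tool_rot: [-3.142, 0.0, 2.815]
contact_force: [0.5, -0.0, -0.2]
opening: 0.0007
grip_force: 0.0
```

{"fn": "step_arm", "kwargs": {"increments": [{"delta_pos": [0, 0, 0.8], "dr": [0, 0, 0], "fingers": 1}, {"delta_pos": [0, 0, 1.3], "dr": [0, 0, 0], "fingers": 1}, {"delta_pos": [0, 0, 1.7], "dr": [0, 0, 0], "fingers": 1}, {"delta_pos": [0, 0, 2.2], "dr": [0, 0, 0], "fingers": 1}, {"delta_pos": [0, 0, 2.2], "dr": [0, 0, 0], "fingers": 1}]}}

```text
time: 4.53
tool_pos: [0.5472, 0.244, 0.066]
tool_rot: [3.138, 0.004, 2.818]
contact_force: [1.1, 0.6, 3.4]
opening: 0.0006
grip_force: 1.7
```

{"fn": "step_arm", "kwargs": {"increments": [{"delta_pos": [0, 0, 0.1], "dr": [0, 0, 0], "fingers": 1}, {"delta_pos": [0, 0, 0.1], "dr": [0, 0, 0], "fingers": 1}, {"delta_pos": [0, 0, 0.1], "dr": [0, 0, 0], "fingers": 1}, {"delta_pos": [0, 0, 0.1], "dr": [0, 0, 0], "fingers": 1}, {"delta_pos": [0, 0, 0.1], "dr": [0, 0, 0], "fingers": 1}]}}

```text
time: 5.15
tool_pos: [0.5454, 0.243, 0.0626]
tool_rot: [-3.141, -0.0, 2.818]
contact_force: [-0.0, -0.7, 2.0]
opening: 0.0005
grip_force: 1.2
```

```bash
python3 - <<'E'
from h import *
s=viewer.read_camera("scene");t=viewer.read_camera("top");w=viewer.read_camera("wrist")
np.save("t2.npy",t)
save("c2.png",np.hstack([cv2.resize(t[140:240,200:300],(400,400),interpolation=2),cv2.resize(s[150:250,340:440],(400,400),interpolation=2)]))
print(robot.observe()["contact_force"],robot.observe()["tool_pos"])
E
```

```text
[-0.76448875  0.14763962  2.31278721] [0.54542905 0.24294263 0.06239642]
```

View pics/c2.png

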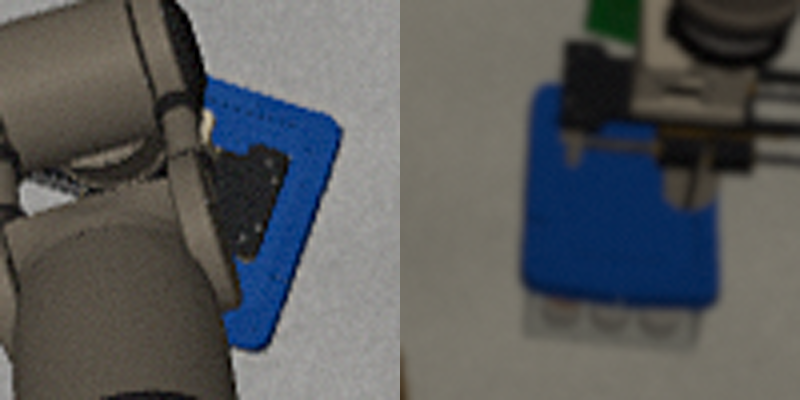

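The tub appears about 10 mm further to +y than before: its right corner is at crop (342,130), against (358,130) earlier. I'll lift off and measure again.

{"fn": "step_arm", "kwargs": {"increments": [{"delta_pos": [0, 0, -3], "dr": [0, 0, 0], "fingers": 1}, {"delta_pos": [0, 0, -8], "dr": [0, 0, 0], "fingers": 1}, {"delta_pos": [6, 0, -12], "dr": [0, 0, 0], "fingers": 1}, {"delta_pos": [12, 0, -16], "dr": [0, 0, 0], "fingers": 1}, {"delta_pos": [18, 0, -18], "dr": [0, 0, 0], "fingers": 1}]}}

```text
time: 5.92
tool_pos: [0.3911, 0.295, 0.2366]
tool_rot: [3.14, 0.001, 2.816]
contact_force: [0.5, 0.9, 0.2]
opening: 0.0005
grip_force: 0.0
```

{"fn": "step_arm", "kwargs": {"increments": [{"delta_pos": [0, -5, 0], "dr": [0, 0, 0], "fingers": 1}, {"delta_pos": [0, -10, 0], "dr": [0, 0, 0], "fingers": 1}, {"delta_pos": [0, -15, 0], "dr": [0, 0, 0], "fingers": 1}, {"delta_pos": [0, -20, 0], "dr": [0, 0, 0], "fingers": 1}, {"delta_pos": [0, -20, 0], "dr": [0, 0, 0], "fingers": 1}]}}

```text
time: 6.55
tool_pos: [0.3275, 0.1031, 0.2354]
tool_rot: [-3.141, -0.0, 2.813]
contact_force: [0.4, 0.4, -0.6]
opening: 0.0005
grip_force: 0.0
```

```bash
cat > lid.py <<'E'
from h import *
def lid(t,z=.069):
    p=viewer.camera_params("top")
    h=cv2.cvtColor(t,cv2.COLOR_RGB2HSV);m=cv2.inRange(h,(98,110,50),(125,255,255))
    m[:,:215]=0;m[:,300:]=0;m=cv2.morphologyEx(m,cv2.MORPH_OPEN,np.ones((9,9),np.uint8))
    c=max(cv2.findContours(m,0,2)[0],key=cv2.contourArea)[:,0]
    P=np.array([plane(p,u,z)[:2] for u in c])
    return cv2.minAreaRect((P*1000).astype(np.float32))
E
python3 - <<'E'
from lid import *
t=viewer.read_camera("top");s=viewer.read_camera("scene");np.save("t3.npy",t)
print(lid(np.load("top.npy")),lid(t))
p=viewer.camera_params("wrist");w=viewer.read_camera("wrist")
save("w3.png",w);save("c3.png",np.hstack([cv2.resize(t[140:240,200:300],(400,400),interpolation=2),cv2.resize(s[150:250,340:440],(400,400),interpolation=2)]))
o=robot.observe();print(o["tool_pos"],o["tool_rot"],o["time"])
E
```

```text
((527.4441528320312, 188.99459838867188), (130.48655700683594, 176.81134033203125), 71.39865112304688) ((531.3633422851562, 200.83172607421875), (130.31387329101562, 176.74276733398438), 71.5941162109375)
[0.3288548  0.10543184 0.23554774] [3.14095165e+00 1.90242257e-04 2.81702581e+00] 6.7
```

View pics/c3.png

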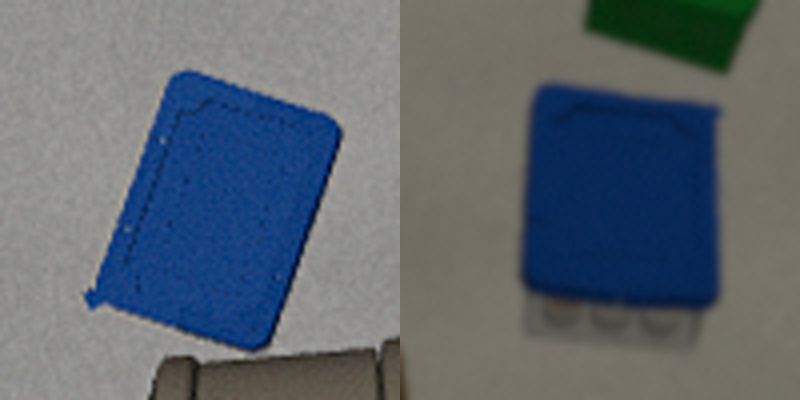

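The tub slid about 12 mm along its own +y while I was pressing; orientation is unchanged. New centre is (0.531, 0.201). From here I'll press more slowly and a bit further out on the rim, with the fingers gripped firmly, starting with long-right (0, -59).

{"fn": "step_arm", "kwargs": {"increments": [{"delta_pos": [-5, 3, 3], "dr": [0, 0, 0], "fingers": 1}, {"delta_pos": [-10, 6, 6], "dr": [0, 0, 0], "fingers": 1}, {"delta_pos": [-15, 9, 9], "dr": [0, 0, 0], "fingers": 1}, {"delta_pos": [-16.2, 9.6, 13], "dr": [0, 0, 0], "fingers": 1}, {"delta_pos": [-16.2, 9.6, 15], "dr": [0, 0, 0], "fingers": 1}], "newtons": 60}}

```text
time: 7.32
tool_pos: [0.5129, 0.1462, 0.0818]
tool_rot: [-3.14, -0.004, 2.819]
contact_force: [0.7, 0.2, 0.6]
opening: 0.0003
grip_force: 0.0
```

{"fn": "step_arm", "kwargs": {"increments": [{"delta_pos": [0, 0, 0.5], "dr": [0, 0, 0], "fingers": 1}, {"delta_pos": [0, 0, 1.0], "dr": [0, 0, 0], "fingers": 1}, {"delta_pos": [0, 0, 1.4], "dr": [0, 0, 0], "fingers": 1}, {"delta_pos": [0, 0, 1.5], "dr": [0, 0, 0], "fingers": 1}, {"delta_pos": [0, 0, 1.5], "dr": [0, 0, 0], "fingers": 1}]}}

```text
time: 7.95
tool_pos: [0.5132, 0.1447, 0.0719]
tool_rot: [3.14, 0.002, 2.817]
contact_force: [-1.1, 0.6, 5.4]
opening: 0.0004
grip_force: 2.5
```

{"fn": "step_arm", "kwargs": {"increments": [{"delta_pos": [0, 0, 0.1], "dr": [0, 0, 0], "fingers": 1}, {"delta_pos": [0, 0, 0.2], "dr": [0, 0, 0], "fingers": 1}, {"delta_pos": [0, 0, 0.3], "dr": [0, 0, 0], "fingers": 1}, {"delta_pos": [0, 0, 0.4], "dr": [0, 0, 0], "fingers": 1}, {"delta_pos": [0, 0, 0.4], "dr": [0, 0, 0], "fingers": 1}]}}

```text
time: 8.57
tool_pos: [0.5126, 0.1444, 0.0664]
tool_rot: [-3.142, -0.0, 2.817]
contact_force: [0.6, 0.0, -0.8]
opening: 0.0006
grip_force: 0.0
```

{"fn": "step_arm", "kwargs": {"increments": [{"delta_pos": [0, 0, 0.1], "dr": [0, 0, 0], "fingers": 1}, {"delta_pos": [0, 0, 0.2], "dr": [0, 0, 0], "fingers": 1}, {"delta_pos": [0, 0, 0.2], "dr": [0, 0, 0], "fingers": 1}, {"delta_pos": [0, 0, 0.2], "dr": [0, 0, 0], "fingers": 1}, {"delta_pos": [0, 0, 0.2], "dr": [0, 0, 0], "fingers": 1}]}}

```text
time: 9.2
tool_pos: [0.5139, 0.1445, 0.0657]
tool_rot: [3.14, 0.003, 2.817]
contact_force: [0.9, 0.0, 10.5]
opening: 0.0005
grip_force: 6.1
```

{"fn": "step_arm", "kwargs": {"increments": [{"delta_pos": [0, 0, -1.2], "dr": [0, 0, 0], "fingers": 1}, {"delta_pos": [0, 0, -2.2], "dr": [0, 0, 0], "fingers": 1}, {"delta_pos": [0, 0, -2.2], "dr": [0, 0, 0], "fingers": 1}, {"delta_pos": [0, 0, -2.2], "dr": [0, 0, 0], "fingers": 1}, {"delta_pos": [0, 0, -2.2], "dr": [0, 0, 0], "fingers": 1}]}}

```text
time: 9.82
tool_pos: [0.5124, 0.1444, 0.0862]
tool_rot: [-3.141, -0.001, 2.817]
contact_force: [1.0, -0.6, 1.0]
opening: 0.0001
grip_force: 0.0
```

```bash
python3 - <<'E'
from lid import *
p=viewer.camera_params("top")
a=np.load("t3.npy");t=viewer.read_camera("top")
o=robot.observe();print(o["tool_pos"],o["time"])
# far edge/right side shift: blue row bounds in columns visible in both
def m(i):
    h=cv2.cvtColor(i,cv2.COLOR_RGB2HSV);return cv2.inRange(h,(98,110,50),(125,255,255))[:, 215:300]>0
A,B=m(a),m(t)
for r in range(165,226,10): print(r,[ (np.flatnonzero(x[r])[[0,-1]]+215).tolist() if x[r].any() else None for x in(A,B)])
E
```

```text
[0.51239453 0.14436838 0.08615015] 9.875
165 [[240, 270], None]
175 [[237, 284], None]
185 [[233, 281], None]
195 [[229, 277], None]
205 [[226, 274], [230, 230]]
215 [[222, 270], [225, 230]]
225 [[256, 266], None]
```

```bash
python3 - <<'E'
from lid import *
p=viewer.camera_params("scene");s=viewer.read_camera("scene")
c=np.array([.5314,.2008]);a=np.radians(-18.4);ex=np.array([np.cos(a),np.sin(a)]);ey=np.array([-ex[1],ex[0]])
d=s.copy()
for u,v in((-89,-65),(89,-65),(89,65),(-89,65),(34,65),(-34,65),(34,-65),(-34,-65)):
    q=proj(p,[*(c+u/1e3*ex+v/1e3*ey),.067]);cv2.circle(d,tuple(int(x*8) for x in q),8,(255,255,0),1,shift=3)
w=viewer.read_camera("wrist");pw=viewer.camera_params("wrist")
save("c4.png",np.hstack([cv2.resize(d[150:250,340:440],(400,400),interpolation=2),cv2.resize(w,(400,250))[:,:].repeat(1,0) if 0 else cv2.resize(w[:, 120:520],(400,400))]))
E
```

```text
(no output)
```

View pics/c4.png

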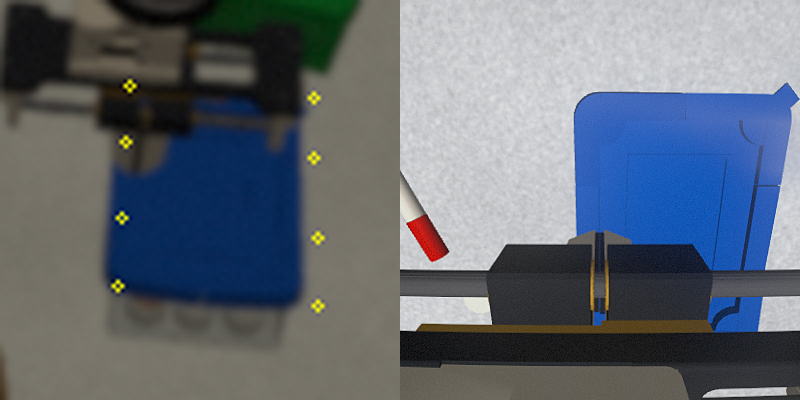

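```bash
cat > wl.py <<'E'
from lid import *
def wl(z=.066):
    "lid pose from the wrist view: near short edge line and its two long edges"
    p=viewer.camera_params("wrist");w=viewer.read_camera("wrist")
    h=cv2.cvtColor(w,cv2.COLOR_RGB2HSV);m=cv2.inRange(h,(98,110,50),(125,255,255))
    m=cv2.morphologyEx(m,cv2.MORPH_OPEN,np.ones((15,15),np.uint8));m[235:]=0
    c=max(cv2.findContours(m,0,1)[0],key=cv2.contourArea)[:,0]
    P=np.array([plane(p,u,z)[:2] for u in c if u[1]<230])
    a=np.radians(-18.5);ex=np.array([np.cos(a),np.sin(a)]);ey=np.array([-ex[1],ex[0]])
    o=robot.observe();T=np.array(o["tool_pos"])[:2]
    U,V=P@ex,P@ey;print("tool-rel u near",(U.min()-T@ex).round(4),"v",(V.min()-T@ey).round(4),(V.max()-T@ey).round(4))
    uc=U.min()+.089; vc=(V.min()+V.max())/2
    C=uc*ex+vc*ey;print("centre",C.round(4),"width",(V.max()-V.min()).round(4),"TCP",o["tool_pos"].round(4),"t",o["time"])
    d=T-C;print("TCP in tub u,v mm",(1e3*d@ex).round(1),(1e3*d@ey).round(1))
if __name__=="__main__": wl()
E
python3 wl.py
```

```text
tool-rel u near -0.0903 v -0.0159 0.1134
centre [0.5268 0.191 ] width 0.1293 TCP [0.5125 0.1444 0.0863] t 10.025
TCP in tub u,v mm 1.3 -48.8
```

The tub is back close to its original place: the second press slid it back. I'll test whether long-right is shut by touching it at v = -58.

{"fn": "step_arm", "kwargs": {"increments": [{"delta_pos": [0, -0.9, 0], "dr": [0, 0, 0], "fingers": 1}, {"delta_pos": [0, -0.9, 0.5], "dr": [0, 0, 0], "fingers": 1}, {"delta_pos": [0, -0.9, 1.0], "dr": [0, 0, 0], "fingers": 1}, {"delta_pos": [0, -0.9, 1.6], "dr": [0, 0, 0], "fingers": 1}, {"delta_pos": [0, -0.9, 1.7], "dr": [0, 0, 0], "fingers": 1}]}}

```text
time: 10.65
tool_pos: [0.5094, 0.1359, 0.0689]
tool_rot: [-3.141, -0.001, 2.817]
contact_force: [0.4, -0.4, -0.6]
opening: 0.0004
grip_force: 0.0
```

{"fn": "step_arm", "kwargs": {"increments": [{"delta_pos": [0, 0, 0.2], "dr": [0, 0, 0], "fingers": 1}, {"delta_pos": [0, 0, 0.3], "dr": [0, 0, 0], "fingers": 1}, {"delta_pos": [0, 0, 0.4], "dr": [0, 0, 0], "fingers": 1}, {"delta_pos": [0, 0, 0.4], "dr": [0, 0, 0], "fingers": 1}, {"delta_pos": [0, 0, 0.4], "dr": [0, 0, 0], "fingers": 1}]}}

```text
time: 11.28
tool_pos: [0.5102, 0.1359, 0.0659]
tool_rot: [3.141, 0.001, 2.817]
contact_force: [-1.3, 0.3, 3.5]
opening: 0.0
grip_force: 1.3
```

```bash
python3 wl.py
```

```text
tool-rel u near -0.0886 v -0.0085 0.1206
centre [0.5283 0.1889] width 0.1292 TCP [0.5102 0.1359 0.0659] t 11.325
TCP in tub u,v mm -0.4 -56.0
```

{"fn": "step_arm", "kwargs": {"increments": [{"delta_pos": [0, 0, -2.2], "dr": [0, 0, 0], "fingers": 1}, {"delta_pos": [0, 2, -2.5], "dr": [0, 0, 0], "fingers": 1}, {"delta_pos": [0, 7, -2.5], "dr": [0, 0, 0], "fingers": 1}, {"delta_pos": [0, 11.4, -2.5], "dr": [0, 0, 0], "fingers": 1}, {"delta_pos": [0, 11.4, -2.2], "dr": [0, 0, 0], "fingers": 1}]}}

```text
time: 11.95
tool_pos: [0.5464, 0.2476, 0.0866]
tool_rot: [3.14, 0.0, 2.821]
contact_force: [0.4, 0.0, -1.5]
opening: 0.0004
grip_force: 0.0
```

```bash
python3 wl.py
```

```text
tool-rel u near -0.0896 v -0.1285 0.0079
centre [0.5258 0.1888] width 0.1365 TCP [0.5455 0.2458 0.0859] t 12.0
TCP in tub u,v mm 0.6 60.3
```

{"fn": "step_arm", "kwargs": {"increments": [{"delta_pos": [0, 0, 0.5], "dr": [0, 0, 0], "fingers": 1}, {"delta_pos": [0, 0, 1.0], "dr": [0, 0, 0], "fingers": 1}, {"delta_pos": [0, 0, 1.5], "dr": [0, 0, 0], "fingers": 1}, {"delta_pos": [0, 0, 1.8], "dr": [0, 0, 0], "fingers": 1}, {"delta_pos": [0, 0, 1.8], "dr": [0, 0, 0], "fingers": 1}]}}

```text
time: 12.62
tool_pos: [0.546, 0.2437, 0.0693]
tool_rot: [-3.141, -0.0, 2.817]
contact_force: [0.2, 0.2, 0.7]
opening: 0.0004
grip_force: 0.0
```

{"fn": "step_arm", "kwargs": {"increments": [{"delta_pos": [0, 0, 0.2], "dr": [0, 0, 0], "fingers": 1}, {"delta_pos": [0, 0, 0.3], "dr": [0, 0, 0], "fingers": 1}, {"delta_pos": [0, 0, 0.4], "dr": [0, 0, 0], "fingers": 1}, {"delta_pos": [0, 0, 0.4], "dr": [0, 0, 0], "fingers": 1}, {"delta_pos": [0, 0, 0.4], "dr": [0, 0, 0], "fingers": 1}]}}

```text
time: 13.25
tool_pos: [0.5465, 0.2441, 0.0659]
tool_rot: [3.141, 0.001, 2.817]
contact_force: [-0.3, 0.9, 0.5]
opening: 0.0003
grip_force: 0.0
```

Long-left is shut too: no contact at 69 mm, rim found at 66 mm. Next is the far-left corner (78, 54).

{"fn": "step_arm", "kwargs": {"increments": [{"delta_pos": [0, 0, -2.1], "dr": [0, 0, 0], "fingers": 1}, {"delta_pos": [-1, 0, -2.1], "dr": [0, 0, 0], "fingers": 1}, {"delta_pos": [-5, -0.2, -2.1], "dr": [0, 0, 0], "fingers": 1}, {"delta_pos": [-7.7, -0.3, -2.1], "dr": [0, 0, 0], "fingers": 1}, {"delta_pos": [-7.7, -0.3, -2.1], "dr": [0, 0, 0], "fingers": 1}]}}

```text
time: 13.88
tool_pos: [0.6196, 0.2151, 0.0851]
tool_rot: [-3.141, -0.0, 2.815]
contact_force: [-1.1, -0.2, -1.1]
opening: 0.0006
grip_force: 0.0
```

{"fn": "step_arm", "kwargs": {"increments": [{"delta_pos": [0, 0, 0.7], "dr": [0, 0, 0], "fingers": 1}, {"delta_pos": [0, 0, 1.2], "dr": [0, 0, 0], "fingers": 1}, {"delta_pos": [0, 0, 1.5], "dr": [0, 0, 0], "fingers": 1}, {"delta_pos": [0, 0, 1.7], "dr": [0, 0, 0], "fingers": 1}, {"delta_pos": [0, 0, 1.9], "dr": [0, 0, 0], "fingers": 1}]}}

```text
time: 14.5
tool_pos: [0.6179, 0.2168, 0.0674]
tool_rot: [3.142, 0.0, 2.818]
contact_force: [-0.0, 0.1, 0.4]
opening: 0.0003
grip_force: 0.0
```

{"fn": "step_arm", "kwargs": {"increments": [{"delta_pos": [0, 0, 0.1], "dr": [0, 0, 0], "fingers": 1}, {"delta_pos": [0, 0, 0.2], "dr": [0, 0, 0], "fingers": 1}, {"delta_pos": [0, 0, 0.2], "dr": [0, 0, 0], "fingers": 1}, {"delta_pos": [0, 0, 0.2], "dr": [0, 0, 0], "fingers": 1}, {"delta_pos": [0, 0, 0.2], "dr": [0, 0, 0], "fingers": 1}]}}

```text
time: 15.12
tool_pos: [0.6181, 0.2166, 0.0657]
tool_rot: [3.142, -0.0, 2.817]
contact_force: [-2.0, -1.0, 4.0]
opening: 0.0003
grip_force: 1.7
```

```bash
python3 wl.py
```

```text
tool-rel u near -0.1314 v -0.1225 0.0112
centre [0.5602 0.1773] width 0.1337 TCP [0.618  0.2166 0.0657] t 15.175
TCP in tub u,v mm 42.4 55.6
```

{"fn": "step_arm", "kwargs": {"increments": [{"delta_pos": [0, 0, -2], "dr": [0, 0, 0], "fingers": 1}, {"delta_pos": [0, 0, -6], "dr": [0, 0, 0], "fingers": 1}, {"delta_pos": [0, 0, -10], "dr": [0, 0, 0], "fingers": 1}, {"delta_pos": [0, 0, -12], "dr": [0, 0, 0], "fingers": 1}, {"delta_pos": [0, 0, -12], "dr": [0, 0, 0], "fingers": 1}]}}

```text
time: 15.8
tool_pos: [0.6192, 0.2167, 0.187]
tool_rot: [3.14, 0.003, 2.817]
contact_force: [1.0, 0.2, -1.0]
opening: 0.0003
grip_force: 0.0
```

```bash
python3 wl.py && python3 - <<'E'
from h import *
w=viewer.read_camera("wrist");s=viewer.read_camera("scene");t=viewer.read_camera("top")
save("c5.png",np.hstack([cv2.resize(w,(480,300)),cv2.resize(s[150:250,340:440],(300,300),interpolation=2)]))
E
```

```text
tool-rel u near -0.1666 v -0.1209 0.0109
centre [0.5273 0.189 ] width 0.1317 TCP [0.6183 0.2165 0.1853] t 15.85
TCP in tub u,v mm 77.6 55.0
```

View pics/c5.png

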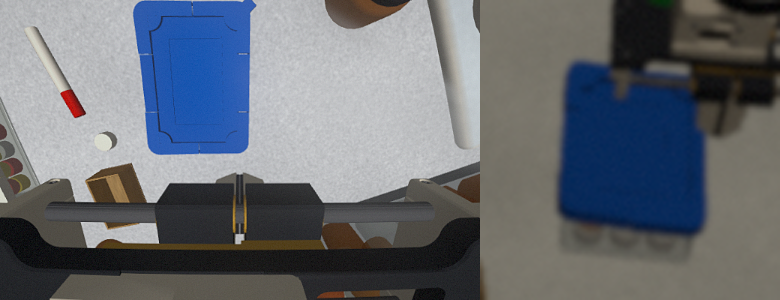

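The wrist view shows the whole lid at (140–250, 2–155), undisturbed: centre (0.527, 0.189), same as at the start. Next is the far-right corner (78, -54).

{"fn": "step_arm", "kwargs": {"increments": [{"delta_pos": [0, -5, 0], "dr": [0, 0, 0], "fingers": 1}, {"delta_pos": [0, -10.9, 3], "dr": [0, 0, 0], "fingers": 1}, {"delta_pos": [0, -10.9, 7], "dr": [0, 0, 0], "fingers": 1}, {"delta_pos": [0, -10.9, 9.8], "dr": [0, 0, 0], "fingers": 1}, {"delta_pos": [0, -10.9, 9.8], "dr": [0, 0, 0], "fingers": 1}]}}

```text
time: 16.62
tool_pos: [0.5813, 0.1129, 0.0845]
tool_rot: [-3.139, -0.006, 2.817]
contact_force: [0.1, 1.0, 0.6]
opening: 0.0005
grip_force: 0.0
```

{"fn": "step_arm", "kwargs": {"increments": [{"delta_pos": [0, 0, 0.8], "dr": [0, 0, 0], "fingers": 1}, {"delta_pos": [0, 0, 1.3], "dr": [0, 0, 0], "fingers": 1}, {"delta_pos": [0, 0, 1.6], "dr": [0, 0, 0], "fingers": 1}, {"delta_pos": [0, 0, 1.8], "dr": [0, 0, 0], "fingers": 1}, {"delta_pos": [0, 0, 2.0], "dr": [0, 0, 0], "fingers": 1}]}}

```text
time: 17.25
tool_pos: [0.5837, 0.1134, 0.0679]
tool_rot: [3.141, 0.001, 2.817]
contact_force: [-0.7, -0.2, -0.6]
opening: 0.0004
grip_force: 0.0
```

{"fn": "step_arm", "kwargs": {"increments": [{"delta_pos": [0, 0, 0.1], "dr": [0, 0, 0], "fingers": 1}, {"delta_pos": [0, 0, 0.2], "dr": [0, 0, 0], "fingers": 1}, {"delta_pos": [0, 0, 0.2], "dr": [0, 0, 0], "fingers": 1}, {"delta_pos": [0, 0, 0.2], "dr": [0, 0, 0], "fingers": 1}, {"delta_pos": [0, 0, 0.2], "dr": [0, 0, 0], "fingers": 1}]}}

```text
time: 17.88
tool_pos: [0.5834, 0.1133, 0.0657]
tool_rot: [3.141, 0.0, 2.817]
contact_force: [-1.1, 0.5, 4.2]
opening: 0.0003
grip_force: 2.3
```

{"fn": "step_arm", "kwargs": {"increments": [{"delta_pos": [0, 0, -2], "dr": [0, 0, 0], "fingers": 1}, {"delta_pos": [0, 0, -6], "dr": [0, 0, 0], "fingers": 1}, {"delta_pos": [0, 0, -10], "dr": [0, 0, 0], "fingers": 1}, {"delta_pos": [0, 0, -12], "dr": [0, 0, 0], "fingers": 1}, {"delta_pos": [0, 0, -12], "dr": [0, 0, 0], "fingers": 1}]}}

```text
time: 18.5
tool_pos: [0.5843, 0.1132, 0.1868]
tool_rot: [3.14, 0.003, 2.817]
contact_force: [-0.2, -0.1, -0.1]
opening: 0.0003
grip_force: 0.0
```

```bash
python3 wl.py
```

```text
tool-rel u near -0.1655 v -0.0098 0.1198
centre [0.5283 0.1896] width 0.1296 TCP [0.5835 0.1132 0.1852] t 18.55
TCP in tub u,v mm 76.5 -55.0
```

Far-right is shut and the tub hasn't moved. Next is the near-right corner (-78, -54), so 155 mm along tool +x.

{"fn": "step_arm", "kwargs": {"increments": [{"delta_pos": [5, 0.1, 0], "dr": [0, 0, 0], "fingers": 1}, {"delta_pos": [10, 0.1, 2], "dr": [0, 0, 0], "fingers": 1}, {"delta_pos": [15.4, 0.1, 5], "dr": [0, 0, 0], "fingers": 1}, {"delta_pos": [15.4, 0.1, 9.8], "dr": [0, 0, 0], "fingers": 1}, {"delta_pos": [15.4, 0.1, 9.8], "dr": [0, 0, 0], "fingers": 1}]}}

```text
time: 19.18
tool_pos: [0.4345, 0.1628, 0.0843]
tool_rot: [-3.137, -0.008, 2.818]
contact_force: [0.4, -0.3, 1.0]
opening: 0.0002
grip_force: 0.0
```

{"fn": "step_arm", "kwargs": {"increments": [{"delta_pos": [0, 0, 0.8], "dr": [0, 0, 0], "fingers": 1}, {"delta_pos": [0, 0, 1.3], "dr": [0, 0, 0], "fingers": 1}, {"delta_pos": [0, 0, 1.6], "dr": [0, 0, 0], "fingers": 1}, {"delta_pos": [0, 0, 1.8], "dr": [0, 0, 0], "fingers": 1}, {"delta_pos": [0, 0, 2.0], "dr": [0, 0, 0], "fingers": 1}]}}

```text
time: 19.8
tool_pos: [0.4381, 0.1633, 0.0677]
tool_rot: [3.141, 0.001, 2.817]
contact_force: [-0.1, 0.4, -0.1]
opening: 0.0004
grip_force: 0.0
```

{"fn": "step_arm", "kwargs": {"increments": [{"delta_pos": [0, 0, 0.1], "dr": [0, 0, 0], "fingers": 1}, {"delta_pos": [0, 0, 0.2], "dr": [0, 0, 0], "fingers": 1}, {"delta_pos": [0, 0, 0.2], "dr": [0, 0, 0], "fingers": 1}, {"delta_pos": [0, 0, 0.2], "dr": [0, 0, 0], "fingers": 1}, {"delta_pos": [0, 0, 0.2], "dr": [0, 0, 0], "fingers": 1}]}}

```text
time: 20.42
tool_pos: [0.4378, 0.1633, 0.0657]
tool_rot: [3.141, 0.0, 2.817]
contact_force: [-0.2, -0.2, 3.9]
opening: 0.0003
grip_force: 2.0
```

Near-right is shut. I'll recheck the near-left corner.

{"fn": "step_arm", "kwargs": {"increments": [{"delta_pos": [0, 0, -2.4], "dr": [0, 0, 0], "fingers": 1}, {"delta_pos": [0, 2, -2.5], "dr": [0, 0, 0], "fingers": 1}, {"delta_pos": [0, 7, -2.5], "dr": [0, 0, 0], "fingers": 1}, {"delta_pos": [0, 10.8, -2.5], "dr": [0, 0, 0], "fingers": 1}, {"delta_pos": [0, 10.8, -2.2], "dr": [0, 0, 0], "fingers": 1}]}}

```text
time: 21.05
tool_pos: [0.4726, 0.2686, 0.0866]
tool_rot: [3.141, 0.0, 2.82]
contact_force: [-0.1, -0.6, 0.5]
opening: 0.0004
grip_force: 0.0
```

{"fn": "step_arm", "kwargs": {"increments": [{"delta_pos": [0, 0, 0.5], "dr": [0, 0, 0], "fingers": 1}, {"delta_pos": [0, 0, 1.2], "dr": [0, 0, 0], "fingers": 1}, {"delta_pos": [0, 0, 1.7], "dr": [0, 0, 0], "fingers": 1}, {"delta_pos": [0, 0, 1.7], "dr": [0, 0, 0], "fingers": 1}, {"delta_pos": [0, 0, 1.7], "dr": [0, 0, 0], "fingers": 1}]}}

```text
time: 21.68
tool_pos: [0.4723, 0.2655, 0.0707]
tool_rot: [3.141, 0.0, 2.817]
contact_force: [-0.5, -0.5, -0.5]
opening: 0.0004
grip_force: 0.0
```

{"fn": "step_arm", "kwargs": {"increments": [{"delta_pos": [0, 0, 0.1], "dr": [0, 0, 0], "fingers": 1}, {"delta_pos": [0, 0, 0.2], "dr": [0, 0, 0], "fingers": 1}, {"delta_pos": [0, 0, 0.4], "dr": [0, 0, 0], "fingers": 1}, {"delta_pos": [0, 0, 0.5], "dr": [0, 0, 0], "fingers": 1}, {"delta_pos": [0, 0, 0.5], "dr": [0, 0, 0], "fingers": 1}]}}

```text
time: 22.3
tool_pos: [0.4722, 0.2657, 0.0659]
tool_rot: [3.141, 0.0, 2.817]
contact_force: [-0.9, -0.2, 4.8]
opening: 0.0001
grip_force: 1.9
```

{"fn": "step_arm", "kwargs": {"increments": [{"delta_pos": [0, 0, -2], "dr": [0, 0, 0], "fingers": 1}, {"delta_pos": [0, 0, -6], "dr": [0, 0, 0], "fingers": 1}, {"delta_pos": [0, 0, -12], "dr": [0, 0, 0], "fingers": 1}, {"delta_pos": [5, -5, -16], "dr": [0, 0, 0], "fingers": 1}, {"delta_pos": [8, -10, -18], "dr": [0, 0, 0], "fingers": 1}]}}

```text
time: 22.92
tool_pos: [0.3764, 0.2059, 0.2404]
tool_rot: [3.14, 0.001, 2.818]
contact_force: [-0.2, 0.1, 0.7]
opening: 0.0005
grip_force: 0.0
```

{"fn": "step_arm", "kwargs": {"increments": [{"delta_pos": [0, -5, 0], "dr": [0, 0, 0], "fingers": 1}, {"delta_pos": [0, -10, 0], "dr": [0, 0, 0], "fingers": 1}, {"delta_pos": [0, -15, 0], "dr": [0, 0, 0], "fingers": 1}, {"delta_pos": [0, -15, 0], "dr": [0, 0, 0], "fingers": 1}, {"delta_pos": [0, -15, 0], "dr": [0, 0, 0], "fingers": 1}]}}

```text
time: 23.55
tool_pos: [0.3297, 0.0641, 0.2393]
tool_rot: [3.141, 0.001, 2.816]
contact_force: [0.5, 0.4, -0.4]
opening: 0.0005
grip_force: 0.0
```

```bash
python3 - <<'E'
from lid import *
t=viewer.read_camera("top");s=viewer.read_camera("scene");print(lid(np.load("top.npy"),.066),lid(t,.066))
save("c6.png",np.hstack([cv2.resize(t[90:250,160:420],(480,296)),cv2.resize(s[150:250,340:440],(296,296),interpolation=2)]))
o=robot.observe();print(o["time"],o["tool_pos"])
E
```

```text
((528.0134887695312, 189.3414306640625), (130.75714111328125, 177.17799377441406), 71.39864349365234) ((528.1220703125, 190.2593994140625), (130.19044494628906, 176.67108154296875), 71.35882568359375)
23.65 [0.32976063 0.06466413 0.2391827 ]
```

View pics/c6.png

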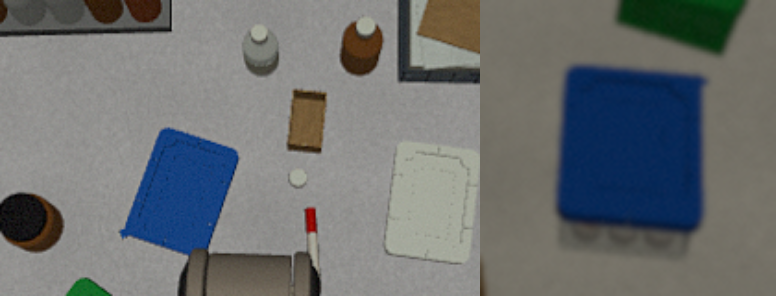

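The tub sits within 1 mm of its start, at (180,190) in the left crop. The bystanders look undisturbed and all six sections meet the tool rigidly at 66 mm. Handing in.

```bash
python3 -c "
from cell import robot
print(robot.hand_in())"
```

```text
the job is handed in; nothing more can be done
None
```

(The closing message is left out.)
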